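Find the valve key left latched down and release it

ROBOT

A 6-joint arm with a two-finger parallel gripper is mounted at the origin on a cart in front of the work surface, level with it; the furniture and walls round the work are solid. World frame = base frame: x ahead of the robot, y to its left, z up, the work surface at z = 0. Lengths are in m, angles in rad, forces in N, time in s.
With the tool pointing down it reaches from about 0.375 to 0.75 m from the base axis. Payload 9 kg.
Tool frame: the origin (TCP) lies at the very end of the fingers, on their centre line; the grasp point (between the pads) lies manip.hold_point_z behind it (manip.hold_point_z is the distance from the TCP to the grasp point, in m); z points along the fingers, y is the line along which they close (so a half turn about z gives the same grasp; the last joint's range is limited). The gripper opens to 85 mm and grips with 20 to 120 N. Pads are 22 mm wide; open, the fingers measure 114 mm over their backs; the gripper's body (76 mm by 85 mm) begins 54 mm behind the grasp point. The pads swing forward as they close: fully open they stand 13 mm farther back than shut.
Start: joints at [1.099, 0.104, 0.097, 1.564, 0, 1.353], TCP at [0.151, 0.581, 0.231] pointing down, gripper open.
Joint ranges: [-2.99, 2.99], [-0.84, 1.86], [-1.1, 1.16], [-1.84, 2.11], [-1.51, 1.56], [-3.14, 3.14]. Speed limits (rad/s): [2.22, 2.22, 2.57, 3.14, 3.14, 3.14].

INTERFACE

Orientations are given as a 3x3 rotation matrix whose columns are the frame's x, y, z axes.
In Python, from rig import manip gives the robot as it stands.
- The arm moves only by the shell command python3 -m creep 'ROWS' [FORCE]. ROWS is JSON, a list of rows, each an object with "jaw": the closure, from -1 (fully open) to 1 (shut); "translation": the shift along the world's x, y, z in m, a list of three; "dr": the turn, a rotation vector about the world's x, y, z in degrees, a list of three. A call has 1 to 12 rows; each row is the pose to reach, as a shift and turn from the pose commanded when the call began; what a row does not reach only later rows make up. A row lasts 1/10 s, in which the tool goes at most 50 mm and 8.59 degrees, less where a joint would pass 70% of its speed; a pose out of reach is approached as far as the arm can. A call with a gripper value outside its range is refused whole. The fingers move at their own pace and stop on an object; FORCE is the grip in N (left out, the last holds). Time passes only in rows, so rows that repeat a pose let the fingers close. It gives the time, the measured TCP pose, the force, the opening and the grip force at its end, in the units of the state.
- manip.read_state(): the state, without advancing time (a new reading comes with each control period).
- manip.camera(name): name is "scene" or "top" or "wrist"; returns the picture (480x640x3 uint8, red, green, blue); there is no depth.
- manip.calibration(name): a dict with "K" (3x3 intrinsics, pixels), "position" and "attitude" of the camera in the world; the wrist camera has in their place "mount" (4x4, takes a point from camera to tool coordinates, whose origin is the TCP and whose axes are the flange's). Camera axes: x right, y down, z forward; pixel columns grow to the right and rows downward; lengths in m; the calibration is good to about 2 mm. A picture is of the moment at which its call begins: read the wrist's pose just before it. calibration takes no time and is no camera call.
- manip.hand_in(): hands the job in; it is judged then, once.
Trained networks look in the newest picture that a camera, given by its name, has taken for a name from the list of things; names that differ only in an ending like _2 or _b are one class to them, and where a whole thing is asked for, a point or a joint stands for the part that bears it (a point fixed in the world has none). Each returns a list of dicts, best first, with "score" (0 to 1); they miss things now and then, are a little off and sometimes report something else, mostly with a low value. They report only what shows in the picture. A call takes as long as a camera call.
- manip.boxes_of(camera, query): "location" ([x, y, z] in m, in the coordinates of the camera as it stood for that picture, good to about 4 mm: the middle of the surface that is visible of it).
- manip.cut_out(camera, query): "region" (480x640 bool, what is visible of it).
- manip.place_of(camera, query): "location" ([x, y, z] in m, in the coordinates of the camera as it stood for that picture, good to about 4 mm: a listed point, or the origin of a listed thing).
The state is a dict: "time": time; "qpos": joint angles; "dq": joint speeds; "joint_efforts": joint torques, N m; "tool_pos": TCP position; "ee_rot": TCP orientation; "force": force on the tool from outside, world axes, zero at the start; "ft_torque": the same for the moment, N m; "grip_width": finger opening in m; "grip_force": force on a finger pad.
Only numpy, scipy, OpenCV 4.12 (cv2) and the standard library are available. Lean on these libraries where they do the work, as an engineer would, in place of code of your own. Each camera call takes 0.05 s, during which the arm holds its last target. There are 200 camera calls.

TASK

One of the four identical push-push keys on the gas valve block has been left latched down, so that it stands only 3 mm lower than the others and its line is open. With the fingertips tap all four keys lightly, one after the other from left to right as the robot sees them, to feel which one is down, without latching or releasing any; then press the latched key right down to its stop and let it spring up, so that all four stand up. Press no raised key more than 5 mm down, and do not push, lift or tip the things standing round the block.

Things in the scene. Friction and masses are not known exactly. Their poses are not given: they have to be found in the camera images.
- manifold: fixed valve block: 4 white slices on an aluminium base between end plates, 112 mm deep (x), 206 long (y; 235 over the end fittings), 60 high, steel tube fittings 21 mm out at the back. Origin: middle of its underside, on the worktop; x to the back, y left along the row, z up. Keys in one row on top, 14 mm proud, each in a flat black frame, centres at x -18 mm, y +69, +23, -23, -69
- key_a: one of 4 equal grey push-push keys (place in the row varies). Cap 40 x 30 mm, 30 along the row; origin: centre of its flat top, x away from the robot, z up; top 74 mm above the worktop when up, 71 latched. Travel 7.5 mm down to a stop. Up: yields from 3 N (4.3 N click at 1.8 mm, 5.3 N at the stop), latches if let go below 5.3 mm. Latched (one): 3 mm down, solid up to 3.9 N; released if pushed below 5.9 mm and let go
- key_b: one of 4 equal grey push-push keys (place in the row varies). Cap 40 x 30 mm, 30 along the row; origin: centre of its flat top, x away from the robot, z up; top 74 mm above the worktop when up, 71 latched. Travel 7.5 mm down to a stop. Up: yields from 3 N (4.3 N click at 1.8 mm, 5.3 N at the stop), latches if let go below 5.3 mm. Latched (one): 3 mm down, solid up to 3.9 N; released if pushed below 5.9 mm and let go
- key_c: one of 4 equal grey push-push keys (place in the row varies). Cap 40 x 30 mm, 30 along the row; origin: centre of its flat top, x away from the robot, z up; top 74 mm above the worktop when up, 71 latched. Travel 7.5 mm down to a stop. Up: yields from 3 N (4.3 N click at 1.8 mm, 5.3 N at the stop), latches if let go below 5.3 mm. Latched (one): 3 mm down, solid up to 3.9 N; released if pushed below 5.9 mm and let go
- key_d: one of 4 equal grey push-push keys (place in the row varies). Cap 40 x 30 mm, 30 along the row; origin: centre of its flat top, x away from the robot, z up; top 74 mm above the worktop when up, 71 latched. Travel 7.5 mm down to a stop. Up: yields from 3 N (4.3 N click at 1.8 mm, 5.3 N at the stop), latches if let go below 5.3 mm. Latched (one): 3 mm down, solid up to 3.9 N; released if pushed below 5.9 mm and let go
- vial_red: loose glass vial with red cap, 27 mm across, 95 mm high, upright in front of the block; origin at the centre of its underside
- vial_black: loose glass vial with black cap, 27 mm across, 95 mm high, upright in front of the block; origin at the centre of its underside
- parts_dish: loose glass dish of small brass parts, 65 mm across, 14 mm high, in front of the block; origin at the centre of its underside
- spanner: loose open-ended wrench, 168 mm long (its own y), lying at the left of the block; origin under its middle
- jar: loose white jar with screw lid, 58 mm across, 50 mm high, at the right of the block; origin at the centre of its underside
- marker: loose black and white marker pen, 140 mm long (its own y), lying at the right of the block; origin under its middle
- amber_bottle: loose brown glass bottle with black cap, 52 mm across, 105 mm high, behind the block; origin at the centre of its underside

How it is judged:
By the outcome, as a careful person would: the job done as asked, in the order asked, and still so for the second after the job is handed in, with the robot touching nothing.
It also fails if it takes over 48 s, if anything falls off the work surface, if the arm or the gripper's body presses on something with over 40 N, if the wrist force passes 120 N, or if a joint passes its speed limit or range.

## Working session

There is one attempt and no reset: what is moved stays moved. The work goes in short steps, Python scripts to look and compute and a shell command to move; the robot and the scene stay as the last step left them, time stands still between calls to the robot, and variables do not carry over. Pictures are saved under pics/ and viewed, at most 10 in all, crops included, and the job is handed in when it is done.

```bash
mkdir -p pics; python3 - <<'E'
from rig import manip
import cv2,numpy as np
s=manip.read_state(); print({k:np.round(v,4).tolist() for k,v in s.items()}, manip.hold_point_z)
for c in("top","scene"):
    im=manip.camera(c); cv2.imwrite(f"pics/{c}0.png",im[:,:,::-1])
    cal=manip.calibration(c); R=np.array(cal["attitude"]);p=np.array(cal["position"])
    print(c,p.round(3).tolist(),R.round(3).tolist(),np.round(cal["K"],1).tolist())
    for q in("manifold","key_a","vial_red","vial_black","parts_dish","jar","amber_bottle","spanner","marker"):
        for d in manip.place_of(c,q)[:6]:
            print(q,round(d["score"],2),(R@d["location"]+p).round(4))
E
```

```text
{'time': 0.0, 'qpos': [1.0993, 0.1047, 0.0965, 1.5639, -0.0, 1.3531], 'dq': [0.0003, -0.0001, 0.0009, 0.0015, 0.0011, 0.0002], 'joint_efforts': [-0.0011, -55.6933, 50.3648, 0.0169, -0.0004, -0.0], 'tool_pos': [0.1505, 0.5805, 0.2305], 'ee_rot': [[-0.968, 0.2511, -0.0006], [0.2511, 0.968, -0.0012], [0.0003, -0.0013, -1.0]], 'force': [-0.4488, -0.3054, -0.2879], 'ft_torque': [0.0396, -0.0788, 0.0265], 'grip_force': 0.0, 'grip_width': 0.0858} 0.0187
top [0.388, 0.019, 0.92] [[-0.005, -0.989, 0.149], [-1.0, 0.003, -0.017], [0.017, -0.149, -0.989]] [[449.2, 0.0, 315.1], [0.0, 449.2, 240.8], [0.0, 0.0, 1.0]]
manifold 0.45 [0.458  0.0504 0.0676]
key_a 0.72 [0.4757 0.005  0.0701]
key_a 0.69 [ 0.4832 -0.0864  0.074 ]
key_a 0.65 [0.4577 0.051  0.0675]
key_a 0.64 [ 0.4727 -0.0384  0.0704]
vial_red 0.62 [0.3788 0.0514 0.0007]
vial_red 0.32 [ 0.575  -0.158  -0.0015]
vial_black 0.78 [ 0.4083 -0.1107  0.001 ]
parts_dish 0.89 [ 0.3809 -0.0427  0.0027]
jar 0.9 [ 0.5767 -0.1553 -0.0044]
amber_bottle 0.69 [ 0.61    0.0731 -0.0035]
spanner 0.55 [ 0.4637  0.1318 -0.0018]
marker 0.88 [ 0.4503 -0.1772  0.0014]
scene [0.155, -0.526, 0.623] [[0.811, -0.394, 0.432], [-0.585, -0.521, 0.622], [-0.02, -0.757, -0.653]] [[469.8, 0.0, 325.7], [0.0, 469.8, 248.8], [0.0, 0.0, 1.0]]
key_a 0.63 [0.4714 0.0041 0.0753]
key_a 0.63 [ 0.4795 -0.0359  0.0729]
key_a 0.6 [0.4652 0.0492 0.074 ]
key_a 0.58 [ 0.4859 -0.09    0.0752]
vial_red 0.69 [0.3789 0.0535 0.0021]
vial_black 0.58 [ 0.4136 -0.1159 -0.0038]
parts_dish 0.86 [ 3.887e-01 -4.710e-02  2.000e-04]
jar 0.6 [ 0.5768 -0.1639 -0.0053]
amber_bottle 0.72 [0.6158 0.0751 0.0013]
spanner 0.69 [0.4634 0.1322 0.0027]
marker 0.75 [ 0.4506 -0.1818 -0.0009]
```

View pics/top0.png

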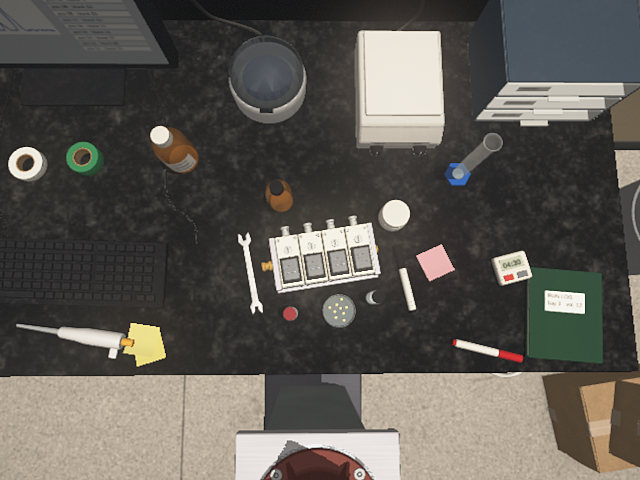

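View pics/scene0.png

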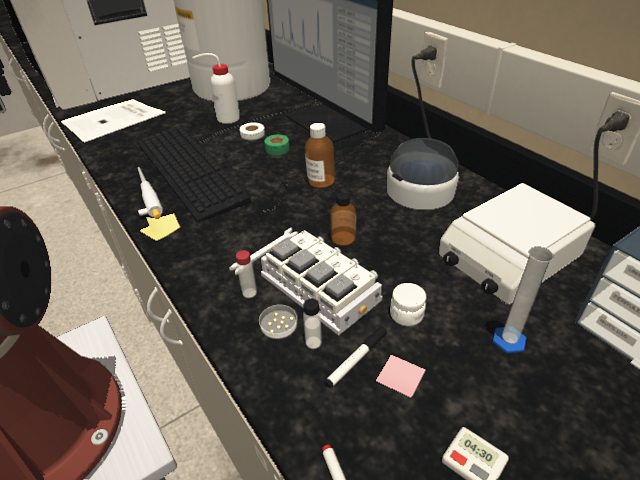

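```bash
cat > fit.py <<'E'
import numpy as np
from scipy.optimize import least_squares
Y=np.array([.069,.023,-.023,-.069])
def fit(P):  # P: list of key xy points -> origin, yaw of manifold & key centres
    P=np.array(P)[:,:2]
    def m(v):
        c,s=np.cos(v[2]),np.sin(v[2]); return np.c_[v[0]-.018*c-Y*s, v[1]-.018*s+Y*c]
    def r(v):
        D=np.linalg.norm(P[:,None]-m(v)[None],axis=2); i=D.argmin(1); return (P-m(v)[i]).ravel()
    o=least_squares(r,[.49,-.018,.17],loss='soft_l1',f_scale=.004)
    return o.x,m(o.x),r(o.x).reshape(-1,2)
E
python3 - <<'E'
from fit import *
P=[(.4757,.005),(.4832,-.0864),(.4577,.051),(.4727,-.0384),(.4714,.0041),(.4795,-.0359),(.4652,.0492),(.4859,-.09)]
v,m,r=fit(P);print(v,np.degrees(v[2]));print(m);print(r.round(4))
E
```

```text
[ 0.49203453 -0.01502017  0.15162295] 8.68735538328677
[[ 0.4638191   0.05046944]
 [ 0.47076706  0.00499719]
 [ 0.47771503 -0.04047507]
 [ 0.48466299 -0.08594732]]
[[ 0.0049  0.    ]
 [-0.0015 -0.0005]
 [-0.0061  0.0005]
 [-0.005   0.0021]
 [ 0.0006 -0.0009]
 [ 0.0018  0.0046]
 [ 0.0014 -0.0013]
 [ 0.0012 -0.0041]]
```

```bash
python3 -m creep '[{"jaw":1,"translation":[0.04,-0.05,0.0],"dr":[0,0,8]},{"jaw":1,"translation":[0.08,-0.1,0.0],"dr":[0,0,16]},{"jaw":1,"translation":[0.12,-0.15,0.0],"dr":[0,0,24]},{"jaw":1,"translation":[0.16,-0.2,0.0],"dr":[0,0,24]},{"jaw":1,"translation":[0.19,-0.25,0.0],"dr":[0,0,24]},{"jaw":1,"translation":[0.22,-0.3,0.0],"dr":[0,0,24]},{"jaw":1,"translation":[0.25,-0.35,0.0],"dr":[0,0,24]},{"jaw":1,"translation":[0.27,-0.4,0.0],"dr":[0,0,24]},{"jaw":1,"translation":[0.28,-0.45,0.0],"dr":[0,0,24]},{"jaw":1,"translation":[0.29,-0.5,0.0],"dr":[0,0,24]},{"jaw":1,"translation":[0.29,-0.55,0.0],"dr":[0,0,24]},{"jaw":1,"translation":[0.29,-0.58,0.0],"dr":[0,0,24]}]' 30
```

```text
time: 2.2
tool_pos: [0.4306, 0.0657, 0.2315]
ee_rot: [[-0.986, -0.164, 0.001], [-0.164, 0.986, 0.0], [-0.001, -0.0, -1.0]]
force: [0.9, 0.9, 0.4]
grip_width: 0.0001
grip_force: 0.0
```

Pose lags a bit; settle, then look with the wrist camera.

```bash
python3 -m creep '[{"jaw":1,"translation":[0.0,-0.05,0.0],"dr":[0,0,0]},{"jaw":1,"translation":[0.0,-0.05,0.0],"dr":[0,0,0]},{"jaw":1,"translation":[0.0,-0.05,0.0],"dr":[0,0,0]},{"jaw":1,"translation":[0.0,-0.05,0.0],"dr":[0,0,0]}]'; python3 - <<'E'
from rig import manip
from fit import *
import cv2
P=[]
for k in range(2):
    s=manip.read_state(); im=manip.camera("wrist")
    M=np.array(manip.calibration("wrist")["mount"]); R=np.array(s["ee_rot"]);t=np.array(s["tool_pos"])
    for f in (manip.place_of,):
        for d in f("wrist","key_a")[:5]:
            w=R@(M[:3,:3]@d["location"]+M[:3,3])+t; print(round(d["score"],2),w.round(4))
            if d["score"]>.4:P.append(w)
cv2.imwrite("pics/w0.png",im[:,:,::-1]);print(s["time"],t,s["force"]);print(M.round(3).tolist(),manip.calibration("wrist")["K"])
if P:
    v,m,r=fit(P);print(v,np.degrees(v[2]));print(m);print(r.round(4))
E
```

```text
time: 2.6
tool_pos: [0.4304, 0.0185, 0.2315]
ee_rot: [[-0.986, -0.165, 0.0], [-0.165, 0.986, 0.0], [-0.0, 0.0, -1.0]]
force: [-0.3, 0.4, -0.7]
grip_width: 0.0001
grip_force: 0.0
0.97 [ 0.4736 -0.0385  0.0706]
0.91 [0.4612 0.0537 0.0697]
0.87 [0.4718 0.0103 0.0754]
0.81 [ 0.4863 -0.0824  0.0766]
0.72 [0.4701 0.0061 0.0758]
0.7 [0.4639 0.0552 0.0682]
0.7 [ 0.4778 -0.0387  0.0702]
0.48 [ 0.453  -0.1788 -0.0012]
2.7 [0.43033024 0.01903704 0.23143499] [ 0.52921216 -0.53944195 -0.5005669 ]
[[-0.0, -0.96, -0.281, 0.071], [1.0, -0.0, 0.001, -0.001], [-0.001, -0.281, 0.96, -0.143], [0.0, 0.0, 0.0, 1.0]] [[380.49161948   0.         321.53692424]
 [  0.         380.49161948 240.84585461]
 [  0.           0.           1.        ]]
[ 0.49032004 -0.01314042  0.12498968] 7.161381240466738
[[ 0.46385861  0.05307735]
 [ 0.46959318  0.0074362 ]
 [ 0.47532774 -0.03820495]
 [ 0.48106231 -0.08384611]]
[[-0.0018 -0.0003]
 [-0.0027  0.0006]
 [ 0.0022  0.0029]
 [ 0.0052  0.0014]
 [ 0.0005 -0.0013]
 [ 0.0001  0.0021]
 [ 0.0025 -0.0005]
 [-0.028  -0.0949]]
```

View pics/w0.png

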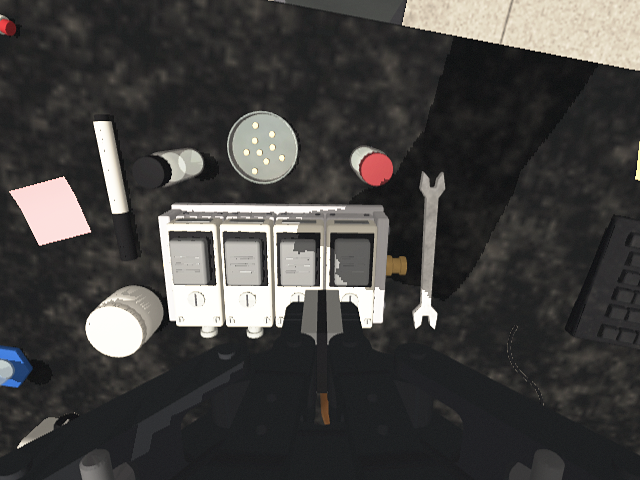

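```bash
python3 - <<'E'
from rig import manip
from fit import *
s=manip.read_state(); c=manip.calibration("wrist"); M=np.array(c["mount"]);R=np.array(s["ee_rot"]);t=np.array(s["tool_pos"])
P=[]
for px in [(353,258),(298,258),(244,258),(189,258)]:
    d=R@M[:3,:3]@np.linalg.inv(c["K"])@[*px,1]; o=R@M[:3,3]+t
    w=o+d*(.074-o[2])/d[2]; P.append(w); print(w.round(4))
v,m,r=fit(P);print(np.degrees(v[2]),m)
E
```

```text
[0.4572 0.0494 0.074 ]
[0.4649 0.0043 0.074 ]
[ 0.4723 -0.04    0.074 ]
[ 0.4799 -0.0852  0.074 ]
9.569268720874701 [[ 0.45711408  0.05014804]
 [ 0.46476112  0.00478811]
 [ 0.47240815 -0.04057181]
 [ 0.48005519 -0.08593174]]
```

```bash
python3 -m creep '[{"jaw":1,"translation":[0.030,0.032,0.0],"dr":[0,0,0]},{"jaw":1,"translation":[0.030,0.032,-0.04],"dr":[0,0,0]},{"jaw":1,"translation":[0.030,0.032,-0.08],"dr":[0,0,0]},{"jaw":1,"translation":[0.030,0.032,-0.12],"dr":[0,0,0]},{"jaw":1,"translation":[0.030,0.032,-0.14],"dr":[0,0,0]},{"jaw":1,"translation":[0.030,0.032,-0.14],"dr":[0,0,0]},{"jaw":1,"translation":[0.030,0.032,-0.14],"dr":[0,0,0]},{"jaw":1,"translation":[0.030,0.032,-0.14],"dr":[0,0,0]}]'; python3 - <<'E'
from rig import manip
import cv2
im=manip.camera("wrist");cv2.imwrite("pics/w1.png",im[:,:,::-1]);s=manip.read_state();print(s["tool_pos"],s["force"])
im=manip.camera("scene")[210:350,220:420];cv2.imwrite("pics/s1.png",cv2.resize(im,None,fx=4,fy=4)[:,:,::-1])
E
```

```text
time: 3.6
tool_pos: [0.4615, 0.0499, 0.0932]
ee_rot: [[-0.986, -0.165, 0.003], [-0.165, 0.986, -0.0], [-0.002, -0.001, -1.0]]
force: [-0.1, -0.0, 0.5]
grip_width: -0.0
grip_force: 0.0
[0.46152602 0.04976126 0.0932193 ] [0.57474985 0.77747967 0.34853986]
```

View pics/s1.png

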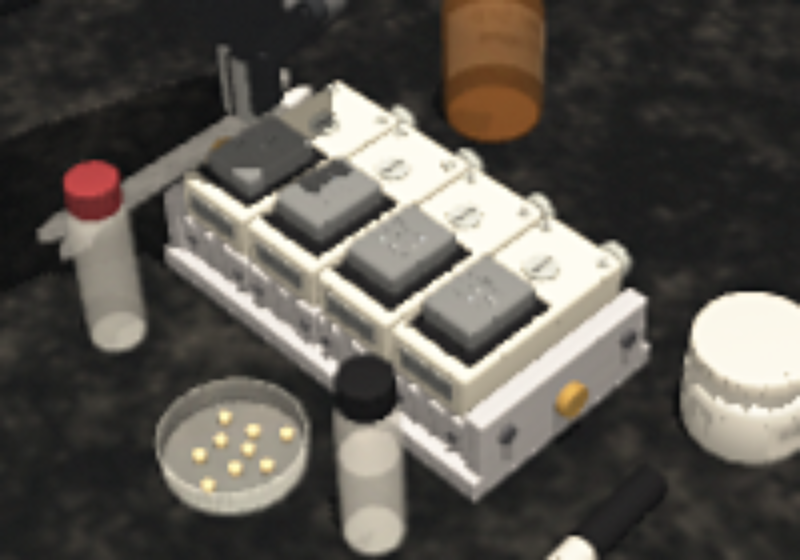

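View pics/w1.png

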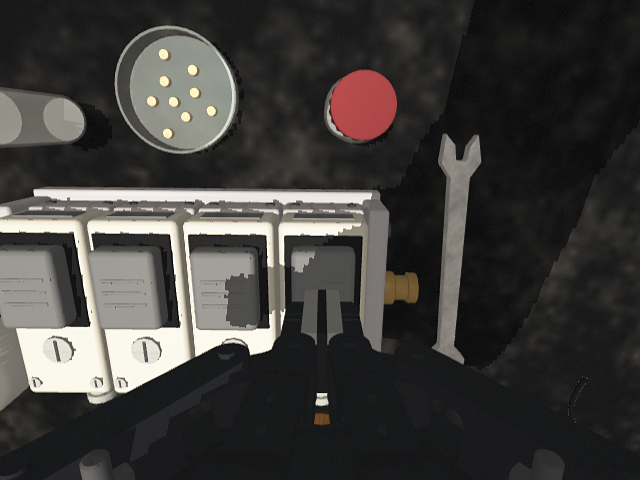

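```bash
python3 - <<'E'
from rig import manip
import numpy as np
s=manip.read_state(); c=manip.calibration("wrist"); M=np.array(c["mount"]);R=np.array(s["ee_rot"]);t=np.array(s["tool_pos"])
for px in [(323,247),(225,248),(225,327),(129,248),(129,327),(190,288),(260,288)]:
    d=M[:3,:3]@np.linalg.inv(c["K"])@[*px,1]; o=M[:3,3]
    w=o+d*((t[2]-.074)-o[2])/d[2]; print(px,"tool frame",(w*1e3).round(1))
E
```

```text
(323, 247) tool frame [20.8 -0.1 19. ]
(225, 248) tool frame [ 20.4 -43.7  19. ]
(225, 327) tool frame [-18.8 -46.5  19. ]
(129, 248) tool frame [ 20.4 -86.4  19. ]
(129, 327) tool frame [-18.8 -92.   19. ]
(190, 288) tool frame [  1.1 -61.2  19. ]
(260, 288) tool frame [  1.1 -29.   19. ]
```

```bash
python3 -m creep '[{"jaw":1,"translation":[0,0,-0.008],"dr":[0,0,0]},{"jaw":1,"translation":[0,0,-0.015],"dr":[0,0,0]},{"jaw":1,"translation":[0,0,-0.015],"dr":[0,0,0]},{"jaw":1,"translation":[0,0,-0.015],"dr":[0,0,0]},{"jaw":1,"translation":[0,0,-0.015],"dr":[0,0,0]}]'; python3 -m creep '[{"jaw":1,"translation":[0,0,-0.002],"dr":[0,0,0]},{"jaw":1,"translation":[0,0,-0.002],"dr":[0,0,0]},{"jaw":1,"translation":[0,0,-0.002],"dr":[0,0,0]}]'
```

```text
time: 4.2
tool_pos: [0.4604, 0.0497, 0.0764]
ee_rot: [[-0.986, -0.164, 0.0], [-0.164, 0.986, 0.0], [-0.0, 0.0, -1.0]]
force: [0.4, -0.6, -0.2]
grip_width: -0.0
grip_force: 0.0
time: 4.5
tool_pos: [0.4604, 0.0497, 0.0744]
ee_rot: [[-0.986, -0.164, 0.0], [-0.164, 0.986, 0.0], [-0.0, 0.0, -1.0]]
force: [0.7, -0.2, -0.4]
grip_width: 0.0001
grip_force: 0.0
```

Measured z tracks the command. Now 1 mm steps.

```bash
for i in 1 2; do python3 -m creep '[{"jaw":1,"translation":[0,0,-0.001],"dr":[0,0,0]},{"jaw":1,"translation":[0,0,-0.001],"dr":[0,0,0]}]' | egrep 'pos|force'; done
```

```text
tool_pos: [0.4603, 0.0498, 0.0732]
force: [-0.8, -0.2, 0.6]
grip_force: 0.0
tool_pos: [0.4603, 0.0498, 0.0722]
force: [0.2, 0.6, -0.1]
grip_force: 0.0
```

```bash
python3 -m creep '[{"jaw":1,"translation":[0,0,-0.001],"dr":[0,0,0]},{"jaw":1,"translation":[0,0,-0.001],"dr":[0,0,0]}]' | egrep 'pos|force'
```

```text
tool_pos: [0.4604, 0.0498, 0.0712]
force: [0.2, -0.2, 0.9]
grip_force: 0.0
```

```bash
python3 -m creep '[{"jaw":1,"translation":[0,0,-0.0005],"dr":[0,0,0]},{"jaw":1,"translation":[0,0,-0.0005],"dr":[0,0,0]}]' | egrep 'pos|force'
```

```text
tool_pos: [0.4604, 0.0497, 0.0711]
force: [-3.2, 0.5, 2.9]
grip_force: 1.8
```

```bash
python3 -m creep '[{"jaw":1,"translation":[0,0,0.014],"dr":[0,0,0]},{"jaw":1,"translation":[0,0,0.014],"dr":[0,0,0]},{"jaw":1,"translation":[0.0076,-0.0454,0.014],"dr":[0,0,0]},{"jaw":1,"translation":[0.0076,-0.0454,0.014],"dr":[0,0,0]},{"jaw":1,"translation":[0.0076,-0.0454,0.0045],"dr":[0,0,0]},{"jaw":1,"translation":[0.0076,-0.0454,0.0045],"dr":[0,0,0]},{"jaw":1,"translation":[0.0076,-0.0454,0.0045],"dr":[0,0,0]}]' | egrep 'pos|force'; python3 -m creep '[{"jaw":1,"translation":[0,0,-0.001],"dr":[0,0,0]},{"jaw":1,"translation":[0,0,-0.001],"dr":[0,0,0]}]' | egrep 'pos|force';python3 -m creep '[{"jaw":1,"translation":[0,0,-0.001],"dr":[0,0,0]},{"jaw":1,"translation":[0,0,-0.001],"dr":[0,0,0]}]' | egrep 'pos|force'
```

```text
tool_pos: [0.4675, 0.0051, 0.0749]
force: [-0.0, 0.8, 1.1]
grip_force: 0.0
tool_pos: [0.4678, 0.0048, 0.0742]
force: [-1.0, 0.0, -0.0]
grip_force: 0.0
tool_pos: [0.4679, 0.0047, 0.0736]
force: [-1.9, 2.3, 4.2]
grip_force: 1.7
```

```bash
python3 -m creep '[{"jaw":1,"translation":[0,0,0.012],"dr":[0,0,0]},{"jaw":1,"translation":[0,0,0.012],"dr":[0,0,0]},{"jaw":1,"translation":[0.0076,-0.0454,0.012],"dr":[0,0,0]},{"jaw":1,"translation":[0.0076,-0.0454,0.012],"dr":[0,0,0]},{"jaw":1,"translation":[0.0076,-0.0454,0.002],"dr":[0,0,0]},{"jaw":1,"translation":[0.0076,-0.0454,0.002],"dr":[0,0,0]},{"jaw":1,"translation":[0.0076,-0.0454,0.002],"dr":[0,0,0]}]' | egrep 'pos|force'; python3 -m creep '[{"jaw":1,"translation":[0,0,-0.001],"dr":[0,0,0]},{"jaw":1,"translation":[0,0,-0.001],"dr":[0,0,0]}]' | egrep 'pos|force';python3 -m creep '[{"jaw":1,"translation":[0,0,-0.001],"dr":[0,0,0]},{"jaw":1,"translation":[0,0,-0.001],"dr":[0,0,0]}]' | egrep 'pos|force'
```

```text
tool_pos: [0.4751, -0.0403, 0.0748]
force: [0.3, 0.3, 1.1]
grip_force: 0.0
tool_pos: [0.4754, -0.0405, 0.0742]
force: [-0.5, 0.3, 0.2]
grip_force: 0.0
tool_pos: [0.4755, -0.0407, 0.0736]
force: [-1.7, 2.5, 3.3]
grip_force: 1.7
```

```bash
python3 -m creep '[{"jaw":1,"translation":[0,0,0.012],"dr":[0,0,0]},{"jaw":1,"translation":[0,0,0.012],"dr":[0,0,0]},{"jaw":1,"translation":[0.0076,-0.0454,0.012],"dr":[0,0,0]},{"jaw":1,"translation":[0.0076,-0.0454,0.012],"dr":[0,0,0]},{"jaw":1,"translation":[0.0076,-0.0454,0.002],"dr":[0,0,0]},{"jaw":1,"translation":[0.0076,-0.0454,0.002],"dr":[0,0,0]},{"jaw":1,"translation":[0.0076,-0.0454,0.002],"dr":[0,0,0]}]' | egrep 'pos|force'; python3 -m creep '[{"jaw":1,"translation":[0,0,-0.001],"dr":[0,0,0]},{"jaw":1,"translation":[0,0,-0.001],"dr":[0,0,0]}]' | egrep 'pos|force';python3 -m creep '[{"jaw":1,"translation":[0,0,-0.001],"dr":[0,0,0]},{"jaw":1,"translation":[0,0,-0.001],"dr":[0,0,0]}]' | egrep 'pos|force'
```

```text
tool_pos: [0.4827, -0.0857, 0.0748]
force: [0.2, -0.9, -0.1]
grip_force: 0.0
tool_pos: [0.4831, -0.0859, 0.0742]
force: [0.4, -0.8, 0.2]
grip_force: 0.0
tool_pos: [0.4831, -0.0861, 0.0736]
force: [-1.5, 1.9, 2.9]
grip_force: 1.7
```

Keys 2–4 stop the fingers at 73.6 mm, key 1 at 71.1 mm, so the leftmost key is the latched one. I go back and press it.

```bash
python3 -m creep '[{"jaw":1,"translation":[0,0,0.02],"dr":[0,0,0]},{"jaw":1,"translation":[0,0,0.02],"dr":[0,0,0]},{"jaw":1,"translation":[-0.0076,0.0454,0.02],"dr":[0,0,0]},{"jaw":1,"translation":[-0.0152,0.0908,0.02],"dr":[0,0,0]},{"jaw":1,"translation":[-0.0228,0.1362,0.02],"dr":[0,0,0]},{"jaw":1,"translation":[-0.0228,0.1362,0.02],"dr":[0,0,0]},{"jaw":1,"translation":[-0.0228,0.1362,0.01],"dr":[0,0,0]},{"jaw":1,"translation":[-0.0228,0.1362,0.002],"dr":[0,0,0]},{"jaw":1,"translation":[-0.0228,0.1362,0.002],"dr":[0,0,0]},{"jaw":1,"translation":[-0.0228,0.1362,0.002],"dr":[0,0,0]}]' | egrep 'pos|force'; python3 -m creep '[{"jaw":1,"translation":[0,0,-0.002],"dr":[0,0,0]},{"jaw":1,"translation":[0,0,-0.004],"dr":[0,0,0]},{"jaw":1,"translation":[0,0,-0.006],"dr":[0,0,0]},{"jaw":1,"translation":[0,0,-0.0075],"dr":[0,0,0]},{"jaw":1,"translation":[0,0,-0.0085],"dr":[0,0,0]},{"jaw":1,"translation":[0,0,-0.0085],"dr":[0,0,0]}]' | egrep 'pos|force'
```

```text
tool_pos: [0.4601, 0.0489, 0.0747]
force: [-0.4, 0.3, 0.2]
grip_force: 0.0
tool_pos: [0.4607, 0.0494, 0.0671]
force: [-0.8, -3.7, 5.0]
grip_force: 2.4
```

```bash
for i in 1 2; do python3 -m creep '[{"jaw":1,"translation":[0,0,-0.0007],"dr":[0,0,0]},{"jaw":1,"translation":[0,0,-0.0007],"dr":[0,0,0]}]' | egrep 'pos|force'; done
```

```text
tool_pos: [0.4607, 0.0494, 0.0666]
force: [-1.1, -3.8, 4.8]
grip_force: 2.8
tool_pos: [0.4607, 0.0494, 0.0665]
force: [-4.5, -2.6, 11.3]
grip_force: 6.0
```

Stop reached (force jumped to 11 N at 66.5 mm). Release straight up, then verify with a light tap.

```bash
python3 -m creep '[{"jaw":1,"translation":[0,0,0.004],"dr":[0,0,0]},{"jaw":1,"translation":[0,0,0.012],"dr":[0,0,0]},{"jaw":1,"translation":[0,0,0.03],"dr":[0,0,0]},{"jaw":1,"translation":[0,0,0.07],"dr":[0,0,0]},{"jaw":1,"translation":[0,0,0.11],"dr":[0,0,0]},{"jaw":1,"translation":[-0.0,0.04,0.15],"dr":[0,0,0]},{"jaw":1,"translation":[-0.0,0.08,0.15],"dr":[0,0,0]},{"jaw":1,"translation":[-0.0,0.12,0.15],"dr":[0,0,0]},{"jaw":1,"translation":[-0.0,0.12,0.15],"dr":[0,0,0]},{"jaw":1,"translation":[-0.0,0.12,0.15],"dr":[0,0,0]},{"jaw":1,"translation":[0,0.12,0.15],"dr":[0,0,0]}]' | egrep 'time|pos|force'; python3 - <<'E'
from rig import manip
import cv2
im=manip.camera("scene")[210:350,220:420];cv2.imwrite("pics/s2.png",cv2.resize(im,None,fx=4,fy=4,interpolation=cv2.INTER_CUBIC)[:,:,::-1])
E
```

```text
time: 11.7
tool_pos: [0.4601, 0.1693, 0.2152]
force: [0.7, 0.2, 0.2]
grip_force: 0.0
```

View pics/s2.png

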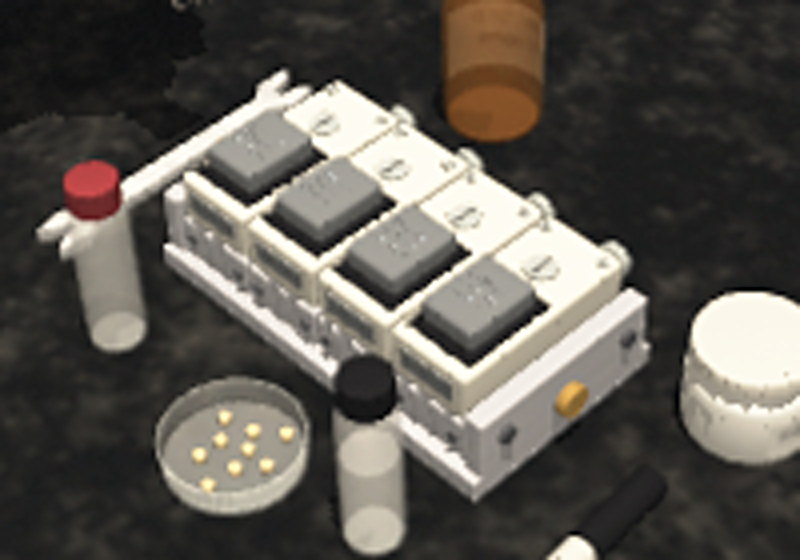

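The picture shows all four caps standing evenly: back corners at rows ~105, 157, 205 and 255, where key 1's was at ~115 before the press. Nothing around the block has moved and the robot is clear.

```bash
python3 -c "
from rig import manip
print(manip.hand_in())"
```

```text
the job is handed in; nothing more can be done
None
```

I tapped all four keys from left to right and found the leftmost one latched (71.1 mm against about 73.6 mm for the others). I pressed it to its stop and let it spring up; in the last picture all four stand up and nothing round the block has moved, and I handed the job in at about 12 s.

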